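# Shim the rocking balance on the jeweller's bench

## Task

The little bench balance rocks because its front left foot (seen from the control panel) has lost its rubber cup. Push the wooden wedge along the bench, thin end first, squarely under that bare foot until it is snug and the balance stands firm and level, without shoving the balance out of place; then press down on the corner of the case above that foot to make sure it no longer rocks, and leave the wedge in place. Only push with the fingers: do not pick the wedge up, and leave the things standing about where they are.

Things in the scene. Friction and masses are not known exactly. Their poses are not given: they have to be found in the camera images.
- balance: white bench balance, 1.7 to 2.4 kg, loose. Case 216 (x) by 176 mm (y), top 66 and base plate 24 mm above the bench; round pan at the rear, control panel in front. Origin: on the bench under the middle of the case; x to its rear, y to its left, z up. Side lugs (37 mm high, out to y = +-129) hold feet at x = +-85, y = +-100 mm: three rubber-cupped, the front left (-85, +100) bare. It starts level.
- bare_foot (a point): lowest point of the bare steel ball (18 mm diameter) under the front left lug; it hangs 6 mm above the bench, and the wedge can reach it from any outer side. About 2 N down on the corner above rocks the balance by 0.046 rad, until the ball meets the bench.
- corner (a point): the spot to press: on the flat case top (66 mm above the bench) at the front left corner, 20 mm from either edge, 32 mm inboard of the bare foot. Pressing down within about 30 mm of it with 5 to 15 N for about a second is a proper test; less than 4 N is too faint. With the wedge snug it feels rigid.
- wedge: loose beech wedge lying flat, 85 mm long, 34 wide, 2 mm thick at the toe, 16 at the upright flat heel, 30 g. Origin: centre of its underside; x from heel to toe, z up; its toe starts roughly towards the bare foot, 40 to 75 mm off. It slides with under 0.5 N and turns with a pusher 20 mm wide or more (fingertips a little apart) against its heel. The ball should end within 12 mm of its centre line.
- wedge_heel (a point): middle of the wedge's upright heel face (34 mm wide, 16 mm high), 8 mm above the bench: where to push.
- wedge_seat (a point): point of the wedge's sloping top on its centre line, 24 mm behind the toe and 61 mm ahead of the heel, where it is 6 mm thick: there it meets the ball. Then the resistance climbs within 2 or 3 mm of travel: 4 to 5 N is snug; somewhere from 6 to 10 N the balance begins to slide away, so stop before.
- loupe: bystander: black eye loupe, 34 mm across, 34 mm high, origin at the centre of its underside; to be left alone
- weight: bystander: brass calibration weight with a knob, 33 mm across, 49 mm high, origin at the centre of its underside; to be left alone
- jar: bystander: small white jar with a metal lid, 42 mm across, 46 mm high, origin at the centre of its underside; to be left alone
Things that resemble listed ones, but are neither listed nor needed, are in the scene too. Of the things that look like the wedge, take the one that is farthest from the robot's base at the start.

How it is judged:
On the way, in this order (a step that is already met when the one before it is completed fails the run):
1. the wedge is pushed under the bare foot, toe first, until it is snug, the balance level (x of bare_foot in the frame of wedge between 0.002 and 0.03 m and y of bare_foot in the frame of wedge between -0.012 and 0.012 m and contact force between wedge and balance above 0.3 N and angle between balance's own z axis and vertical below 0.012 rad), for 0.2 s.
2. the fingers press on the front left corner of the case with more than 4 N and the balance does not rock (contact force between the fingers and balance above 4 N and horizontal distance between the grasp point and corner below 0.05 m and angle between balance's own z axis and vertical below 0.015 rad), for 0.3 s.
At the end, for the whole second after the job is handed in: The bare foot bears on the wedge (over 0.3 N), within 12 mm of the wedge's centre line; the balance is level within 0.012 rad and at rest, the wedge flat on the bench (all of step 1 and angle between wedge's own z axis and vertical below 0.03 rad and linear speed of each of balance, wedge below 0.01 m/s); the robot touches nothing.
It fails at once if the wedge is picked up (over 12 mm off the bench) (height (world z) of wedge above 0.012 m).
It fails at once if the balance is shoved more than 12 mm (distance of balance from where it was at the start of the episode above 0.012 m).
It fails at once if the balance is tipped by more than 0.1 rad (angle between balance's own z axis and vertical above 0.1 rad).
It fails at once if the loupe, the weight or the jar is disturbed by more than 15 mm (distance of any of loupe, weight, jar from where it was at the start of the episode above 0.015 m).
It also fails if it takes over 53 s, if anything falls off the work surface, if the arm or the gripper's body presses on something with over 40 N, if the wrist force passes 120 N, or if a joint passes its speed limit or range.

## Robot

A 6-joint arm with a two-finger parallel gripper is mounted at the origin on the work surface. World frame = base frame: x ahead of the robot, y to its left, z up, the work surface at z = 0. Lengths are in m, angles in rad, forces in N, time in s.
With the tool pointing down it reaches from about 0.35 to 0.775 m from the base axis. Payload 5.5 kg.
Tool frame: the origin (TCP) lies where the fingers leave the gripper's body, on its centre line; the fingertips stand 73 mm ahead of it and the grasp point (between the pads) lies 54 mm ahead of it; z points along the fingers, y is the direction in which the jaws open and shut (so a half turn about z gives the same grasp; the last joint's range is limited). The gripper opens to 85 mm and grips with 20 to 120 N. Pads are 22 mm wide; open, the fingers measure 114 mm over their backs; the gripper's body (76 mm by 85 mm) begins 54 mm behind the grasp point. The pads swing forward as they close: fully open they stand 13 mm farther back than shut.
Start: joints at [1.185, 0.313, 0.046, 1.304, 0, 1.431], TCP at [0.14, 0.558, 0.304] pointing down, gripper open.
Joint ranges: [-2.76, 2.76], [-0.86, 1.69], [-1.03, 1.26], [-2.2, 2.34], [-1.47, 1.5], [-3.14, 3.14]. Speed limits (rad/s): [2.57, 2.57, 3.14, 3.14, 3.14, 3.14].

## Interface

Orientations are given as a unit quaternion [w, x, y, z].
In Python, from workcell import env, read_camera, job, cut_out gives the robot as it stands.
- The arm moves only by the tool servo_tool, never from a script. Its argument "deltas" is a list of rows, each an object of numbers: "dx", "dy", "dz": the shift along the world's x, y, z in mm; "rx", "ry", "rz": the turn, a rotation vector about the world's x, y, z in rad; "fingers": the closure, from -1 (fully open) to 1 (shut). A call has 1 to 8 rows; each row shifts and turns the commanded pose from where the row before left it; what a row does not reach is not made up. A row lasts 1/10 s, in which the tool goes at most 50 mm and 8.59 degrees, less where a joint would pass 70% of its speed; a pose out of reach is approached as far as the arm can. A call is refused whole if a number of a shift passes 50 or a number of a turn 0.15, either way. A call with a gripper value outside its range is refused whole. The fingers move at their own pace and stop on an object; "newtons" is the grip in N (left out, the last holds). Time passes only in rows, so rows that do not move let the fingers close. It gives the time, the measured TCP pose, the force and the opening at its end, in the units of the state.
- env.get_state(): the state, without advancing time (a new reading comes with each control period).
- read_camera(name): name is "scene" or "top" or "wrist"; returns a dict with "img" (400x640x3 uint8, red, green, blue), "intrinsics" (3x3 intrinsics, pixels), "k1" (the pictures are not rectified: a ray, as slopes to the right and down, at radius r is drawn at 1 + k1 r^2 times it, then the intrinsics apply), "extrinsics" (4x4, takes a point from camera to world coordinates); the wrist camera has in their place "hand_eye" (4x4, takes a point from camera to tool coordinates, whose origin is the TCP and whose axes are the flange's). Camera axes: x right, y down, z forward; pixel columns grow to the right and rows downward; lengths in m; the calibration is good to about 2 mm. A picture is of the moment at which its call begins: read the wrist's pose just before it. There is no depth.
- job.hand_in(): hands the job in, once; it reports no verdict.
Trained networks look in the newest picture that a camera, given by its name, has taken for a name from the list of things; names that differ only in an ending like _2 or _b are one class to them, and where a whole thing is asked for, a point or a joint stands for the part that bears it (a point fixed in the world has none). Each returns a list of dicts, best first, with "confidence" (0 to 1); they miss things now and then, are a little off and sometimes report something else, mostly with a low value. They report only what shows in the picture. A call takes as long as a camera call. They do not tell look-alikes from the thing itself.
- cut_out(target, camera): "region" (400x640 bool, what is visible of it) and "extent" ([left, top, right, bottom] in pixels, round what is visible of it).
The state is a dict: "clock": time; "joint_pos": joint angles; "qvel": joint speeds; "tau": joint torques, N m; "tcp_pos": TCP position; "orientation": TCP orientation; "wrist_force": force on the tool from outside, world axes, zero at the start; "ft_torque": the same for the moment, N m; "finger_gap": finger opening in m.
Only numpy, scipy, OpenCV 4.12 (cv2) and the standard library are available. Lean on these libraries where they do the work, as an engineer would, in place of code of your own. Each camera call takes 0.05 s, during which the arm holds its last target. There are 200 camera calls.

## Working session

There is one attempt and no reset: what is moved stays moved. The work goes in short steps, Python scripts to look and compute and a tool call to move; the robot and the scene stay as the last step left them, time stands still between calls to the robot, and variables do not carry over. Pictures are saved under pics/ and viewed, about 8 in all and at most 12, crops included, and the job is handed in when it is done.

Besides the shell and the picture viewer there is one more tool, called after "Request:" as name([rows], argument=value, ...), one row to a line, values as JSON. servo_tool: Moves the arm, as the interface text tells. Its arguments: {"type":"object","properties":{"deltas":{"type":"array"},"newtons":{"type":"number"}},"required":["deltas"]}

```bash
mkdir -p pics; ls; cat > h.py <<'E'
import numpy as np, cv2
from workcell import env, read_camera, job, cut_out
from scipy.spatial.transform import Rotation as R
def cam(name):
    s=env.get_state(); c=read_camera(name)
    if 'extrinsics' in c: T=np.array(c['extrinsics'])
    else:
        q=s['orientation']; W=np.eye(4); W[:3,:3]=R.from_quat([q[1],q[2],q[3],q[0]]).as_matrix(); W[:3,3]=s['tcp_pos']
        T=W@np.array(c['hand_eye'])
    return c,T
def undist(c,px):
    K=np.array(c['intrinsics']); 
    return cv2.undistortPoints(np.array(px,float).reshape(-1,1,2),K,np.array([c['k1'],0,0,0.])).reshape(-1,2)
def toplane(c,T,px,z):
    d=np.c_[undist(c,px),np.ones(len(px))]@T[:3,:3].T
    return T[:3,3]+d*((z-T[2,3])/d[:,2])[:,None]
def project(c,T,P):
    P=(np.array(P,float)-T[:3,3])@T[:3,:3]
    return cv2.projectPoints(P,np.zeros(3),np.zeros(3),np.array(c['intrinsics']),np.array([c['k1'],0,0,0.]))[0].reshape(-1,2)
def save(c,n): cv2.imwrite('pics/'+n,c['img'][:,:,::-1])
E
python3 - <<'E'
from h import *
print(env.get_state())
for n in ['scene','top']:
    c,T=cam(n); save(c,n+'0.png'); print(n,T[:3,3].round(3),T[:3,2].round(2),c['k1'],np.array(c['intrinsics'])[0])
    for t in ['balance','bare_foot','corner','wedge','loupe','weight','jar']:
        for r in cut_out(t,n): 
            m=r['region']; ys,xs=np.nonzero(m)
            print(t,round(r['confidence'],2),np.round(r['extent']).tolist(),m.sum(),toplane(c,T,[[xs.mean(),ys.mean()]],0.01).round(3)[0,:2] if len(xs) else '')
E
```

```text
pics
{'clock': 0.0, 'joint_pos': array([1.18544372e+00, 3.13995893e-01, 4.49711671e-02, 1.30360637e+00,
       2.89592665e-05, 1.43121315e+00]), 'qvel': array([ 0.0001405 ,  0.0013192 , -0.00152432, -0.00104136, -0.00185754,
       -0.0008437 ]), 'tau': array([ 2.35735155e-03, -4.80625427e+01,  2.98531294e+01,  1.93099090e-02,
        1.12623632e-04,  1.29372417e-06]), 'tcp_pos': array([0.13974649, 0.55736302, 0.30300813]), 'orientation': array([-2.52012022e-04,  1.22575640e-01,  9.92458750e-01, -8.82207189e-04]), 'wrist_force': array([0.05369743, 0.30762582, 0.23460574]), 'ft_torque': array([ 0.02886758, -0.021121  , -0.03782957]), 'finger_gap': 0.08518141902328523}
scene [ 1.023 -0.302  0.639] [-0.62  0.37 -0.69] -0.07600075035273529 [409.90745493   0.         324.27165242]
balance 0.98 [234.0, 202.0, 398.0, 345.0] 11602 [ 0.601 -0.072]
balance 0.24 [343.0, 185.0, 374.0, 224.0] 544 [0.499 0.095]
bare_foot 0.76 [231.0, 204.0, 400.0, 345.0] 11793 [ 0.601 -0.072]
corner 0.82 [230.0, 199.0, 397.0, 343.0] 11902 [ 0.601 -0.071]
wedge 0.88 [210.0, 195.0, 246.0, 213.0] 476 [ 0.341 -0.14 ]

[... 538 characters left out ...]
560268   0.         319.80512677]
balance 0.74 [288.0, 109.0, 427.0, 231.0] 10142 [ 0.616 -0.077]
bare_foot 0.64 [286.0, 106.0, 428.0, 230.0] 10098 [ 0.616 -0.077]
corner 0.92 [291.0, 104.0, 427.0, 232.0] 10241 [ 0.616 -0.077]
wedge 0.97 [196.0, 263.0, 239.0, 303.0] 631 [0.361 0.214]
wedge 0.77 [258.0, 264.0, 292.0, 301.0] 558 [0.366 0.092]
wedge 0.63 [365.0, 278.0, 400.0, 324.0] 654 [ 0.333 -0.139]
wedge 0.5 [354.0, 240.0, 375.0, 253.0] 199 [ 0.447 -0.1  ]
wedge 0.43 [286.0, 108.0, 426.0, 230.0] 10165 [ 0.615 -0.077]
loupe 0.78 [402.0, 223.0, 422.0, 235.0] 203 [ 0.485 -0.198]
weight 0.67 [358.0, 238.0, 373.0, 255.0] 199 [ 0.446 -0.099]
jar 0.88 [254.0, 161.0, 273.0, 181.0] 322 [0.605 0.131]
```

```bash
python3 - <<'E'
import cv2
a=cv2.imread('pics/top0.png')[90:340,170:450]; cv2.imwrite('pics/top0c.png',cv2.resize(a,None,fx=2.4,fy=2.4,interpolation=cv2.INTER_CUBIC)[:600])
a=cv2.imread('pics/scene0.png')[130:360,190:430]; cv2.imwrite('pics/sc0c.png',cv2.resize(a,None,fx=2.5,fy=2.5,interpolation=cv2.INTER_CUBIC))
E
```

```text
(no output)
```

View pics/top0c.png

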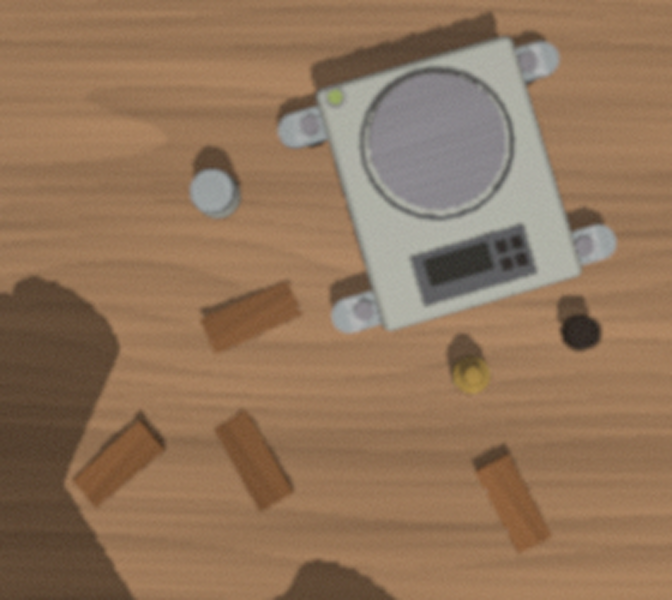

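View pics/sc0c.png

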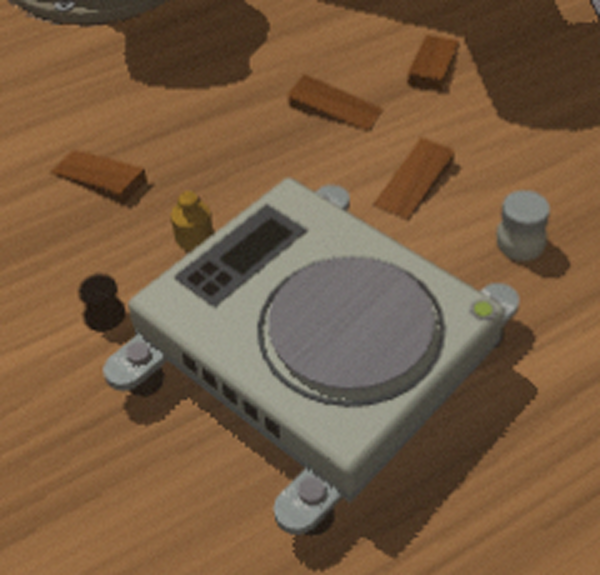

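The top view shows the balance's bare-foot lug at crop (355,312). The farthest wedge is at (250,317), with its right end towards the foot. I'll fit the poses by silhouette next.

```bash
cat >> h.py <<'E'
from scipy.optimize import minimize
def box(x0,x1,y0,y1,z0,z1): return np.array([[x,y,z] for x in(x0,x1) for y in(y0,y1) for z in(z0,z1)])
WEDGE=[np.array([[x,y,z] for y in(-.017,.017) for x,z in((-.0425,0),(.0425,0),(.0425,.002),(-.0425,.016))])]
th=np.linspace(0,2*np.pi,24)
BAL=[box(-.108,.108,-.088,.088,.024,.066)]
for sx in(-1,1):
    for sy in(-1,1):
        BAL.append(np.vstack([np.c_[sx*.085+.014*np.cos(th),sy*.115+.014*np.sin(th),0*th+z] for z in(.024,.037)]+[box(sx*.085-.014,sx*.085+.014,sy*.08,sy*.1,.024,.037)]))
def place(P,p):
    c,s=np.cos(p[2]),np.sin(p[2]); return np.c_[P[:,0]*c-P[:,1]*s+p[0],P[:,0]*s+P[:,1]*c+p[1],P[:,2]]
def render(model,p,c,T,k=4):
    m=np.zeros((400*k,640*k),np.uint8)
    for P in model:
        h=cv2.convexHull(((project(c,T,place(P,p))+.5)*k-.5).astype(np.float32))
        cv2.fillConvexPoly(m,np.round(h*16).astype(np.int32),1,shift=4)
    return m
def fit(model,views,p0):
    big=[(c,T,np.kron(r.astype(np.uint8),np.ones((4,4),np.uint8))) for c,T,r in views]
    def f(p):
        return sum(1-((m:=render(model,p,c,T))&r).sum()/max(1,(m|r).sum()) for c,T,r in big)/len(big)
    o=minimize(f,p0,method='Nelder-Mead',options=dict(initial_simplex=np.array(p0)+np.array([[0,0,0],[.01,0,0],[0,.01,0],[0,0,.15]]),xatol=1e-4,fatol=1e-4))
    return o.x,o.fun
def near(t,name,c,T,xy,z,tol=.04):
    for r in cut_out(t,name):
        ys,xs=np.nonzero(r['region'])
        if len(xs) and np.hypot(*(toplane(c,T,[[xs.mean(),ys.mean()]],z)[0,:2]-xy))<tol: return r['region']
E
python3 - <<'E'
from h import *
V={}
for n in['scene','top']:
    c,T=cam(n)
    for t,xy,z,tol in[('balance',(.605,-.075),.05,.06),('wedge',(.498,.096),.006,.03)]:
        for u in ([t] if t=='balance' else ['wedge','wedge_heel','wedge_seat']):
            r=near(u,n,c,T,xy,z,tol)
            print(n,u,r is not None)
            if r is not None: V.setdefault(t,[]).append((c,T,r)); break
for t,m,p0 in[('balance',BAL,[.605,-.075,.28]),('wedge',WEDGE,[.498,.096,-1.27])]:
    for vs in [V[t]]+[[v] for v in V[t]]: 
        p,e=fit(m,vs,p0); print(t,p.round(4),round(e,3))
        if t=='balance': print(' foot',place(np.array([[-.085,.1,0],[-.088,.068,.066]]),p).round(4))
E
```

```text
scene balance True
scene wedge True
top balance True
top wedge True
balance [ 0.6112 -0.0753  0.3011] 0.037
 foot [[ 0.5003 -0.005   0.    ]
 [ 0.507  -0.0364  0.066 ]]
balance [ 0.612  -0.0748  0.3038] 0.047
 foot [[ 0.501  -0.0048  0.    ]
 [ 0.5077 -0.0362  0.066 ]]
balance [ 0.611  -0.0753  0.2955] 0.025
 foot [[ 0.5006 -0.0044  0.    ]
 [ 0.5071 -0.0359  0.066 ]]
wedge [ 0.4944  0.0979 -1.1092] 0.104
wedge [ 0.4936  0.0988 -1.117 ] 0.139
wedge [ 0.4944  0.0976 -1.1034] 0.065
```

Request:
servo_tool([
  {"dx": 20, "dy": -24, "rz": -0.1, "fingers": 0.76},
  {"dx": 20, "dy": -24, "rz": -0.11, "fingers": 0.76},
  {"dx": 20, "dy": -24, "rz": -0.11, "fingers": 0.76},
  {"dx": 20, "dy": -24, "rz": -0.11, "fingers": 0.76},
  {"dx": 20, "dy": -24, "rz": -0.11, "fingers": 0.76},
  {"dx": 20, "dy": -24, "rz": -0.11, "fingers": 0.76},
  {"dx": 20, "dy": -24, "rz": -0.11, "fingers": 0.76},
  {"dx": 20, "dy": -24, "rz": -0.1, "fingers": 0.76},
], newtons=40)

```text
invalid input at $.deltas[0]: expected keys dx, dy, dz, rx, ry, rz, fingers
```

Request:
servo_tool([
  {"dx": 20, "dy": -25, "dz": -15},
  {"dx": 20, "dy": -25, "dz": -15},
  {"dx": 20, "dy": -25, "dz": -15},
  {"dx": 20, "dy": -25, "dz": -15},
  {"dx": 20, "dy": -25, "dz": -15},
  {"dx": 20, "dy": -25, "dz": -15},
  {"dx": 20, "dy": -25, "dz": -15},
  {"dx": 15, "dy": -20, "dz": -15},
])

```text
invalid input at $.deltas[0]: expected keys dx, dy, dz, rx, ry, rz, fingers
```

Request:
servo_tool([
  {"dx": 0},
  {"dx": 0},
  {"dx": 0},
])

```text
invalid input at $.deltas[0]: expected keys dx, dy, dz, rx, ry, rz, fingers
```

```bash
python3 - <<'E'
from h import *
s=env.get_state(); q=s['orientation']; W=R.from_quat([q[1],q[2],q[3],q[0]]).as_matrix()
print(s['clock'],s['tcp_pos'].round(4),W.round(3),s['joint_pos'].round(2),s['wrist_force'].round(2),s['finger_gap'])
c,T=cam('wrist'); print(T[:3,3].round(3),T[:3,2].round(2)); 
im=c['img'][:,:,::-1].copy()
for P,col in[(place(WEDGE[0],[.4944,.0979,-1.109]),(0,255,0)),(np.array([[.5005,-.0045,.006]]),(0,0,255))]:
    for p in project(c,T,P): cv2.circle(im,tuple(int(v) for v in p.round()),2,col,-1)
cv2.imwrite('pics/w1.png',im)
for t in['wedge','wedge_heel','bare_foot']:
    for r in cut_out(t,'wrist'): print(t,round(r['confidence'],2),np.round(r['extent']).tolist())
E
```

```text
1.1 [0.14   0.5577 0.3039] [[-0.97   0.243  0.   ]
 [ 0.243  0.97   0.   ]
 [-0.     0.    -1.   ]] [ 1.19  0.31  0.05  1.3  -0.    1.43] [-0.2  -0.72 -0.01] 0.08540649898535917
[0.075 0.573 0.374] [ 0.25 -0.06 -0.97]
wedge 0.89 [119.0, 362.0, 157.0, 396.0]
wedge_heel 0.92 [116.0, 360.0, 156.0, 397.0]
```

View pics/w1.png

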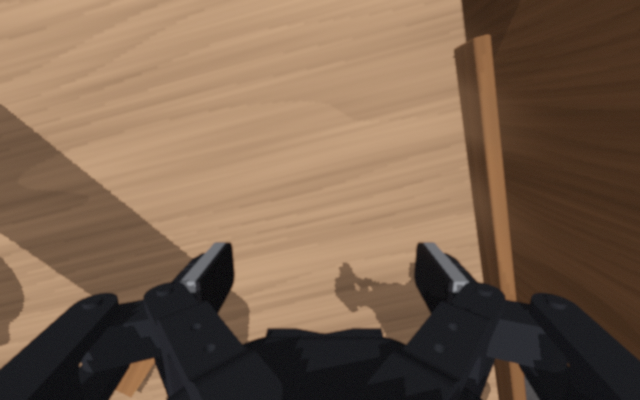

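The whole row must be given. The wrist camera looks along tool +x, so I'll turn the other way to face the wedge.

Request:
servo_tool([
  {"dx": 20, "dy": -24, "dz": -6, "rx": 0, "ry": 0, "rz": 0.14, "fingers": 0.76},
  {"dx": 20, "dy": -24, "dz": -6, "rx": 0, "ry": 0, "rz": 0.14, "fingers": 0.76},
  {"dx": 20, "dy": -24, "dz": -6, "rx": 0, "ry": 0, "rz": 0.14, "fingers": 0.76},
  {"dx": 20, "dy": -24, "dz": -6, "rx": 0, "ry": 0, "rz": 0.14, "fingers": 0.76},
  {"dx": 20, "dy": -24, "dz": -6, "rx": 0, "ry": 0, "rz": 0.14, "fingers": 0.76},
  {"dx": 20, "dy": -24, "dz": -6, "rx": 0, "ry": 0, "rz": 0.14, "fingers": 0.76},
  {"dx": 20, "dy": -24, "dz": -6, "rx": 0, "ry": 0, "rz": 0.14, "fingers": 0.76},
  {"dx": 20, "dy": -24, "dz": -6, "rx": 0, "ry": 0, "rz": 0.14, "fingers": 0.76},
], newtons=40)

```text
clock: 2.1
tcp_pos: [0.3006, 0.3647, 0.2559]
orientation: [0.0, -0.426, 0.905, 0.0]
wrist_force: [0.7, 0.3, 0.4]
finger_gap: 0.0105
```

Request:
servo_tool([
  {"dx": 20, "dy": -25, "dz": -6, "rx": 0, "ry": 0, "rz": 0.145, "fingers": 0.76},
  {"dx": 20, "dy": -25, "dz": -6, "rx": 0, "ry": 0, "rz": 0.145, "fingers": 0.76},
  {"dx": 20, "dy": -25, "dz": -6, "rx": 0, "ry": 0, "rz": 0.145, "fingers": 0.76},
  {"dx": 20, "dy": -25, "dz": -6, "rx": 0, "ry": 0, "rz": 0.145, "fingers": 0.76},
  {"dx": 20, "dy": -25, "dz": -6, "rx": 0, "ry": 0, "rz": 0.145, "fingers": 0.76},
  {"dx": 20, "dy": -25, "dz": -6, "rx": 0, "ry": 0, "rz": 0.145, "fingers": 0.76},
  {"dx": 20, "dy": -25, "dz": -6, "rx": 0, "ry": 0, "rz": 0.145, "fingers": 0.76},
  {"dx": 0, "dy": 0, "dz": 0, "rx": 0, "ry": 0, "rz": 0.145, "fingers": 0.76},
])

```text
clock: 2.9
tcp_pos: [0.442, 0.1883, 0.2133]
orientation: [0.0, 0.851, -0.525, 0.0]
wrist_force: [-0.7, 0.8, 0.2]
finger_gap: 0.0105
```

Request:
servo_tool([
  {"dx": 0, "dy": 0, "dz": 0, "rx": 0, "ry": 0, "rz": 0, "fingers": 0.76},
  {"dx": 0, "dy": 0, "dz": 0, "rx": 0, "ry": 0, "rz": 0, "fingers": 0.76},
])

```text
clock: 3.1
tcp_pos: [0.4398, 0.1908, 0.214]
orientation: [0.0, 0.85, -0.527, -0.0]
wrist_force: [0.2, -0.7, -0.1]
finger_gap: 0.0099
```

```bash
cat > look.py <<'E'
import sys
from h import *
s=env.get_state(); q=s['orientation']; W=R.from_quat([q[1],q[2],q[3],q[0]]).as_matrix()
print(s['clock'],'tcp',s['tcp_pos'].round(4),'toolx yaw',np.arctan2(W[1,0],W[0,0]).round(4),'z',W[:,2].round(3),s['joint_pos'].round(2),s['wrist_force'].round(2),s['finger_gap'].round(4))
c,T=cam('wrist'); print(T[:3,3].round(3),T[:3,2].round(2)); 
im=c['img'][:,:,::-1].copy()
for P,col in[(place(WEDGE[0],eval(sys.argv[2])),(0,255,0)),(np.array([[.5005,-.0045,.006]]),(0,0,255))]:
    for p in project(c,T,P): cv2.circle(im,tuple(int(v) for v in p.round()),2,col,-1)
cv2.imwrite('pics/'+sys.argv[1],im)
for t in['wedge','bare_foot']:
    for r in cut_out(t,'wrist'): print(t,round(r['confidence'],2),np.round(r['extent']).tolist())
E
python3 look.py w2.png [.4944,.0979,-1.109]
```

```text
Traceback (most recent call last):
  File "look.py", line 4, in <module>
    print(s['clock'],'tcp',s['tcp_pos'].round(4),'toolx yaw',np.arctan2(W[1,0],W[0,0]).round(4),'z',W[:,2].round(3),s['joint_pos'].round(2),s['wrist_force'].round(2),s['finger_gap'].round(4))
                                                                                                                                                                      ^^^^^^^^^^^^^^^^^^^^^
AttributeError: 'float' object has no attribute 'round'
```

```bash
sed -i "s/s\['finger_gap'\].round(4)/s['finger_gap']/" look.py
python3 look.py w2.png [.4944,.0979,-1.109]
```

```text
3.1 tcp [0.4398 0.1908 0.214 ] toolx yaw -1.1108 z [-0.  0. -1.] [ 0.24  0.18 -0.36  1.03  0.   -1.79] [ 0.25 -0.74 -0.12] 0.009871549028301852
[0.467 0.132 0.284] [-0.11  0.23 -0.97]
wedge 0.79 [395.0, 103.0, 498.0, 151.0]
wedge 0.62 [295.0, 8.0, 338.0, 117.0]
wedge 0.58 [359.0, 201.0, 409.0, 280.0]
bare_foot 0.37 [131.0, 0.0, 210.0, 67.0]
```

View pics/w2.png

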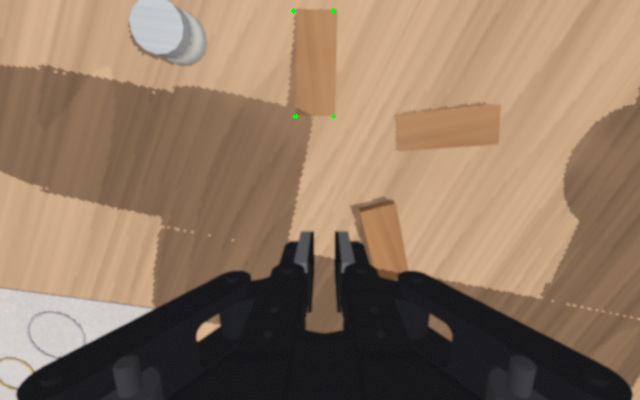

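The wrist view shows the target wedge at (315,62), matching the fitted overlay to 2–3 px. The look-alike at (383,235) is clear of the fingers. I'll refine the fit, then descend.

```bash
cat > wf.py <<'E'
import sys
from h import *
p0=eval(sys.argv[1]); V=[]
for n in sys.argv[2].split(','):
    c,T=cam(n)
    for u in['wedge','wedge_heel','wedge_seat']:
        r=near(u,n,c,T,p0[:2],.006,.025)
        if r is not None: V.append((c,T,r)); p,e=fit(WEDGE,[V[-1]],p0); print(n,p.round(4),round(e,3)); break
if len(V)>1: p,e=fit(WEDGE,V,p0); print('all',p.round(4),round(e,3))
s=env.get_state(); q=s['orientation']; W=R.from_quat([q[1],q[2],q[3],q[0]]).as_matrix()
F=np.array([.5005,-.0045]); d=np.array([np.cos(p[2]),np.sin(p[2])]); l=np.array([-d[1],d[0]])
print('foot in wedge',((F-p[:2])@d).round(4),((F-p[:2])@l).round(4)); h=p[:2]-.0425*d
print('heel',h.round(4),'tcp in heel frame',((s['tcp_pos'][:2]-h)@d).round(4),((s['tcp_pos'][:2]-h)@l).round(4),'tcp',s['tcp_pos'].round(4),'yaw',np.arctan2(W[1,0],W[0,0]).round(4),'F',s['wrist_force'].round(2),s['clock'])
E
python3 wf.py [.4944,.0979,-1.109] wrist,top,scene
```

```text
wrist [ 0.4933  0.0963 -1.1191] 0.022
top [ 0.4941  0.0971 -1.1396] 0.054
scene [ 0.4938  0.0964 -1.1382] 0.072
all [ 0.4937  0.0965 -1.1281] 0.057
foot in wedge 0.0942 -0.0371
heel [0.4755 0.1349] tcp in heel frame -0.066 -0.0082 tcp [0.4398 0.191  0.214 ] yaw -1.1072 F [-0.41  0.12 -0.09] 3.55
```

Request:
servo_tool([
  {"dx": 9, "dy": -10, "dz": -25, "rx": 0, "ry": 0, "rz": -0.013, "fingers": 0.76},
  {"dx": 9, "dy": -10, "dz": -25, "rx": 0, "ry": 0, "rz": 0, "fingers": 0.76},
  {"dx": 0, "dy": 0, "dz": -25, "rx": 0, "ry": 0, "rz": 0, "fingers": 0.76},
  {"dx": 0, "dy": 0, "dz": -25, "rx": 0, "ry": 0, "rz": 0, "fingers": 0.76},
  {"dx": 0, "dy": 0, "dz": -15, "rx": 0, "ry": 0, "rz": 0, "fingers": 0.76},
  {"dx": 0, "dy": 0, "dz": -12, "rx": 0, "ry": 0, "rz": 0, "fingers": 0.76},
  {"dx": 0, "dy": 0, "dz": -6, "rx": 0, "ry": 0, "rz": 0, "fingers": 0.76},
  {"dx": 0, "dy": 0, "dz": 0, "rx": 0, "ry": 0, "rz": 0, "fingers": 0.76},
])

```text
clock: 4.35
tcp_pos: [0.4576, 0.1707, 0.0804]
orientation: [0.0, 0.847, -0.531, -0.0]
wrist_force: [0.7, 0.4, 0.7]
finger_gap: 0.0103
```

```bash
python3 look.py w3.png [.4935,.0965,-1.122]; python3 wf.py [.4935,.0965,-1.122] wrist,top,scene
```

```text
4.35 tcp [0.4576 0.1707 0.0804] toolx yaw -1.1203 z [-0.001 -0.    -1.   ] [ 0.19  0.34 -0.52  0.71 -0.   -1.83] [0.72 0.41 0.67] 0.01028692933859062
[0.485 0.111 0.151] [-0.11  0.23 -0.97]
wedge 0.93 [465.0, 144.0, 640.0, 226.0]
wedge 0.76 [283.0, 0.0, 364.0, 172.0]
wedge 0.61 [431.0, 318.0, 454.0, 342.0]
wrist [ 0.4931  0.0961 -1.1255] 0.008
top [ 0.4942  0.0969 -1.1324] 0.053
scene [ 0.4946  0.097  -1.1237] 0.109
all [ 0.4934  0.0965 -1.122 ] 0.076
foot in wedge 0.0941 -0.0374
heel [0.475  0.1348] tcp in heel frame -0.0397 0.0005 tcp [0.4582 0.1708 0.0813] yaw -1.1204 F [ 0.12  0.13 -0.37] 4.8
```

View pics/w3.png

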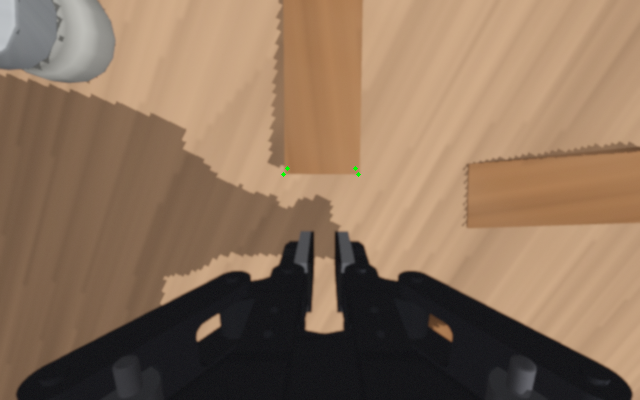

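Request:
servo_tool([
  {"dx": 4, "dy": -8, "dz": -1, "rx": 0, "ry": 0, "rz": 0, "fingers": 0.76},
  {"dx": 4, "dy": -8, "dz": 0, "rx": 0, "ry": 0, "rz": 0, "fingers": 0.76},
  {"dx": 2, "dy": -4, "dz": 0, "rx": 0, "ry": 0, "rz": 0, "fingers": 0.76},
  {"dx": 2, "dy": -4, "dz": 0, "rx": 0, "ry": 0, "rz": 0, "fingers": 0.76},
  {"dx": 0, "dy": 0, "dz": 0, "rx": 0, "ry": 0, "rz": 0, "fingers": 0.76},
])

```text
clock: 5.3
tcp_pos: [0.4704, 0.1461, 0.0799]
orientation: [0.0, 0.847, -0.532, 0.0]
wrist_force: [-0.6, 0.3, 0.4]
finger_gap: 0.0103
```

Request:
servo_tool([
  {"dx": 2.4, "dy": -4.4, "dz": 0, "rx": 0, "ry": 0, "rz": -0.027, "fingers": 0.76},
  {"dx": 2.3, "dy": -4.5, "dz": 0, "rx": 0, "ry": 0, "rz": -0.027, "fingers": 0.76},
  {"dx": 2.1, "dy": -4.5, "dz": 0, "rx": 0, "ry": 0, "rz": -0.027, "fingers": 0.76},
  {"dx": 2.0, "dy": -4.6, "dz": 0, "rx": 0, "ry": 0, "rz": -0.027, "fingers": 0.76},
  {"dx": 1.9, "dy": -4.6, "dz": 0, "rx": 0, "ry": 0, "rz": -0.027, "fingers": 0.76},
  {"dx": 1.8, "dy": -4.7, "dz": 0, "rx": 0, "ry": 0, "rz": -0.027, "fingers": 0.76},
  {"dx": 1.6, "dy": -4.7, "dz": 0, "rx": 0, "ry": 0, "rz": -0.027, "fingers": 0.76},
  {"dx": 0, "dy": 0, "dz": 0, "rx": 0, "ry": 0, "rz": 0, "fingers": 0.76},
])

```text
clock: 6.1
tcp_pos: [0.4844, 0.1141, 0.0799]
orientation: [0.0, 0.793, -0.61, 0.0]
wrist_force: [0.2, -0.6, 0.2]
finger_gap: 0.01
```

```bash
python3 wf.py [.505,.065,-1.3] wrist,top,scene; python3 look.py w4.png [.505,.065,-1.3]
```

```text
wrist [ 0.4979  0.0616 -1.3011] 0.013
top [ 0.5013  0.056  -1.2616] 0.174
scene [ 0.4961  0.0715 -1.29  ] 0.175
all [ 0.4984  0.0616 -1.3072] 0.144
foot in wedge 0.0643 -0.0152
heel [0.4873 0.1026] tcp in heel frame -0.0127 -0.0001 tcp [0.4839 0.1149 0.0799] yaw -1.309 F [-0.18  1.   -0.97] 6.4
6.4 tcp [0.4839 0.1149 0.0799] toolx yaw -1.309 z [-0. -0. -1.] [ 0.07  0.35 -0.5   0.72 -0.   -1.76] [-0.18  1.   -0.97] 0.010686985575541916
[0.499 0.051 0.15 ] [-0.07  0.25 -0.97]
wedge 0.89 [284.0, 44.0, 360.0, 230.0]
wedge 0.86 [460.0, 208.0, 639.0, 303.0]
bare_foot 0.83 [321.0, 4.0, 411.0, 45.0]
```

View pics/w4.png

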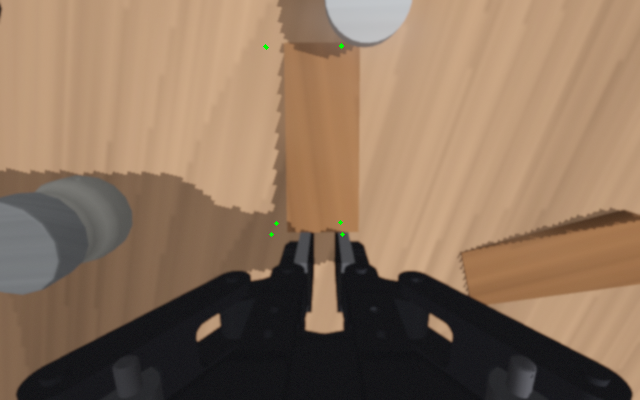

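The wedge rides flush and centred on the fingertips in the wrist view, with its heel at (322,232). The foot's lug is coming into view at (368,10). I'll carry on along the arc.

Request:
servo_tool([
  {"dx": 1.5, "dy": -4.8, "dz": 0, "rx": 0, "ry": 0, "rz": -0.024, "fingers": 0.76},
  {"dx": 1.4, "dy": -4.8, "dz": 0, "rx": 0, "ry": 0, "rz": -0.024, "fingers": 0.76},
  {"dx": 1.3, "dy": -4.8, "dz": 0, "rx": 0, "ry": 0, "rz": -0.024, "fingers": 0.76},
  {"dx": 1.2, "dy": -4.9, "dz": 0, "rx": 0, "ry": 0, "rz": -0.024, "fingers": 0.76},
  {"dx": 1.0, "dy": -4.9, "dz": 0, "rx": 0, "ry": 0, "rz": -0.024, "fingers": 0.76},
  {"dx": 0.9, "dy": -4.9, "dz": 0, "rx": 0, "ry": 0, "rz": -0.024, "fingers": 0.76},
  {"dx": 0, "dy": 0, "dz": 0, "rx": 0, "ry": 0, "rz": 0, "fingers": 0.76},
])

```text
clock: 7.25
tcp_pos: [0.4915, 0.0849, 0.0799]
orientation: [0.0, 0.747, -0.665, 0.0]
wrist_force: [0.1, -0.1, -0.3]
finger_gap: 0.0103
```

```bash
cat > bf.py <<'E'
from h import *
V=[]
for n in['scene','top']:
    c,T=cam(n); r=near('balance',n,c,T,(.611,-.075),.05,.06)
    if r is not None: V.append((c,T,r)); p,e=fit(BAL,V[-1:],[.611,-.075,.299]); print(n,p.round(4),round(e,3),place(np.array([[-.085,.1,0]]),p)[0,:2].round(4))
E
python3 look.py w5.png [.502,.033,-1.45]; python3 wf.py [.502,.033,-1.45] wrist; python3 bf.py
```

```text
7.25 tcp [0.4915 0.0849 0.0799] toolx yaw -1.4552 z [ 0. -0. -1.] [ 0.01  0.36 -0.5   0.72 -0.   -1.68] [ 0.15 -0.08 -0.31] 0.010282188878588918
[0.498 0.019 0.15 ] [-0.03  0.26 -0.97]
wedge 0.64 [466.0, 226.0, 639.0, 323.0]
wedge 0.61 [286.0, 52.0, 358.0, 232.0]
bare_foot 0.95 [0.0, 1.0, 375.0, 153.0]
wrist [ 0.4966  0.0389 -1.449 ] 0.369
foot in wedge 0.0436 -0.0014
heel [0.4914 0.0811] tcp in heel frame -0.0047 0.0004 tcp [0.4913 0.0858 0.0799] yaw -1.4531 F [-1.    0.47 -0.86] 7.5
scene [ 0.6119 -0.0742  0.3005] 0.051 [ 0.5011 -0.0038]
top [ 0.611 -0.075  0.298] 0.021 [ 0.5003 -0.0043]
```

View pics/w5.png

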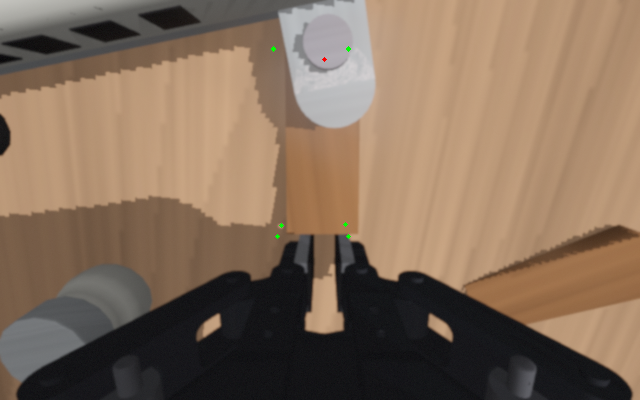

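The wedge lines up with the foot: its centre is at column 322, and the projected foot is at (324,59). About 17 mm remain, with the foot roughly 1.5 mm off the centre line. I'll push straight and slowly now.

Request:
servo_tool([
  {"dx": 0.4, "dy": -3, "dz": 0, "rx": 0, "ry": 0, "rz": -0.004, "fingers": 0.76},
  {"dx": 0.4, "dy": -3, "dz": 0, "rx": 0, "ry": 0, "rz": -0.004, "fingers": 0.76},
  {"dx": 0.4, "dy": -3, "dz": 0, "rx": 0, "ry": 0, "rz": -0.004, "fingers": 0.76},
  {"dx": 0.3, "dy": -3, "dz": 0, "rx": 0, "ry": 0, "rz": -0.004, "fingers": 0.76},
  {"dx": 0, "dy": 0, "dz": 0, "rx": 0, "ry": 0, "rz": 0, "fingers": 0.76},
])

```text
clock: 8.2
tcp_pos: [0.493, 0.0732, 0.08]
orientation: [0.0, 0.742, -0.671, 0.0]
wrist_force: [-0.5, -0.5, -0.2]
finger_gap: 0.0103
```

```bash
cat > fz.py <<'E'
from h import *
A=[];B=[]
for i in range(8): read_camera('wrist'); s=env.get_state(); A.append(s['wrist_force']); B.append(s['tcp_pos'])
A=np.array(A); print('F',A.mean(0).round(2),'sd',A.std(0).round(2),'tcp',np.mean(B,0).round(5),s['clock'])
E
python3 fz.py
```

```text
F [-0.14 -0.01  0.07] sd [0.44 0.46 0.42] tcp [0.49284 0.0736  0.07993] 8.6
```

Request:
servo_tool([
  {"dx": 0.1, "dy": -1, "dz": 0, "rx": 0, "ry": 0, "rz": 0, "fingers": 0.76},
  {"dx": 0.1, "dy": -1, "dz": 0, "rx": 0, "ry": 0, "rz": 0, "fingers": 0.76},
  {"dx": 0.1, "dy": -1, "dz": 0, "rx": 0, "ry": 0, "rz": 0, "fingers": 0.76},
  {"dx": 0, "dy": 0, "dz": 0, "rx": 0, "ry": 0, "rz": 0, "fingers": 0.76},
])

```text
clock: 9.0
tcp_pos: [0.4932, 0.0705, 0.0799]
orientation: [0.0, 0.742, -0.67, -0.0]
wrist_force: [-0.1, -0.1, -0.1]
finger_gap: 0.0103
```

Request:
servo_tool([
  {"dx": 0.1, "dy": -1, "dz": 0, "rx": 0, "ry": 0, "rz": 0, "fingers": 0.76},
  {"dx": 0, "dy": 0, "dz": 0, "rx": 0, "ry": 0, "rz": 0, "fingers": 0.76},
])

```text
clock: 9.2
tcp_pos: [0.4933, 0.0695, 0.0799]
orientation: [0.0, 0.742, -0.67, 0.0]
wrist_force: [0.0, -1.1, -0.2]
finger_gap: 0.0101
```

Request:
servo_tool([
  {"dx": 0.1, "dy": -1, "dz": 0, "rx": 0, "ry": 0, "rz": 0, "fingers": 0.76},
  {"dx": 0, "dy": 0, "dz": 0, "rx": 0, "ry": 0, "rz": 0, "fingers": 0.76},
])

```text
clock: 9.4
tcp_pos: [0.4934, 0.0685, 0.0799]
orientation: [0.0, 0.742, -0.67, 0.0]
wrist_force: [-1.0, 1.1, 0.3]
finger_gap: 0.0102
```

```bash
python3 fz.py
```

```text
F [-0.25  0.15  0.07] sd [0.22 0.53 0.4 ] tcp [0.49335 0.06863 0.07993] 9.8
```

Request:
servo_tool([
  {"dx": 0.1, "dy": -1, "dz": 0, "rx": 0, "ry": 0, "rz": 0, "fingers": 0.76},
  {"dx": 0, "dy": 0, "dz": 0, "rx": 0, "ry": 0, "rz": 0, "fingers": 0.76},
])

```text
clock: 10.0
tcp_pos: [0.4935, 0.0676, 0.0799]
orientation: [0.0, 0.742, -0.67, -0.0]
wrist_force: [0.5, -0.1, 0.0]
finger_gap: 0.0103
```

Request:
servo_tool([
  {"dx": 0.1, "dy": -1, "dz": 0, "rx": 0, "ry": 0, "rz": 0, "fingers": 0.76},
  {"dx": 0, "dy": 0, "dz": 0, "rx": 0, "ry": 0, "rz": 0, "fingers": 0.76},
])

```text
clock: 10.2
tcp_pos: [0.4935, 0.0666, 0.0799]
orientation: [-0.0, 0.742, -0.67, -0.0]
wrist_force: [-0.1, 0.4, -0.2]
finger_gap: 0.0103
```

```bash
python3 fz.py
```

```text
F [-0.35  0.57 -0.11] sd [0.32 0.34 0.38] tcp [0.49352 0.06665 0.07992] 10.6
```

Request:
servo_tool([
  {"dx": 0.1, "dy": -1, "dz": 0, "rx": 0, "ry": 0, "rz": 0, "fingers": 0.76},
  {"dx": 0, "dy": 0, "dz": 0, "rx": 0, "ry": 0, "rz": 0, "fingers": 0.76},
])

```text
clock: 10.8
tcp_pos: [0.4936, 0.0659, 0.0799]
orientation: [-0.0, 0.742, -0.67, -0.0]
wrist_force: [0.2, 3.0, 0.8]
finger_gap: 0.0099
```

Request:
servo_tool([
  {"dx": 0.1, "dy": -0.5, "dz": 0, "rx": 0, "ry": 0, "rz": 0, "fingers": 0.76},
  {"dx": 0, "dy": 0, "dz": 0, "rx": 0, "ry": 0, "rz": 0, "fingers": 0.76},
])

```text
clock: 11.0
tcp_pos: [0.4937, 0.0656, 0.0799]
orientation: [-0.0, 0.742, -0.67, -0.0]
wrist_force: [-1.0, 5.1, 1.5]
finger_gap: 0.0102
```

```bash
python3 fz.py
```

```text
F [-0.46  5.07  1.14] sd [0.58 0.33 0.47] tcp [0.49362 0.06559 0.07993] 11.4
```

Snug at about 5 N. Now I'll back off the way I came and check before pressing.

Request:
servo_tool([
  {"dx": -0.2, "dy": 2, "dz": 0, "rx": 0, "ry": 0, "rz": 0, "fingers": 0.76},
  {"dx": -1, "dy": 8, "dz": 0, "rx": 0, "ry": 0, "rz": 0, "fingers": 0.76},
  {"dx": -2, "dy": 20, "dz": 0, "rx": 0, "ry": 0, "rz": 0, "fingers": 0.76},
  {"dx": 0, "dy": 10, "dz": 30, "rx": 0, "ry": 0, "rz": 0, "fingers": 0.76},
  {"dx": 0, "dy": 0, "dz": 40, "rx": 0, "ry": 0, "rz": 0, "fingers": 0.76},
  {"dx": 0, "dy": 0, "dz": 30, "rx": 0, "ry": 0, "rz": 0, "fingers": 0.76},
  {"dx": 0, "dy": 0, "dz": 0, "rx": 0, "ry": 0, "rz": 0, "fingers": 0.9},
  {"dx": 0, "dy": 0, "dz": 0, "rx": 0, "ry": 0, "rz": 0, "fingers": 0.9},
])

```text
clock: 12.2
tcp_pos: [0.491, 0.1053, 0.1806]
orientation: [-0.0, 0.742, -0.67, 0.001]
wrist_force: [-0.3, 1.1, -1.1]
finger_gap: 0.0044
```

```bash
python3 bf.py; python3 fz.py; python3 look.py w6.png [.4982,.0108,-1.471]
```

```text
scene [ 0.6127 -0.0754  0.3022] 0.046 [ 0.5018 -0.0053]
top [ 0.611  -0.0756  0.2993] 0.025 [ 0.5003 -0.0051]
F [ 0.06 -0.1  -0.15] sd [0.37 0.48 0.32] tcp [0.49015 0.10506 0.1792 ] 12.8
12.8 tcp [0.4905 0.1051 0.1797] toolx yaw -1.4695 z [-0. -0. -1.] [ 0.05  0.25 -0.36  0.96 -0.   -1.62] [ 0.37 -0.04  0.01] 0.004150542471091565
[0.496 0.039 0.25 ] [-0.03  0.26 -0.97]
wedge 0.95 [301.0, 23.0, 345.0, 137.0]
wedge 0.85 [416.0, 158.0, 535.0, 230.0]
wedge 0.77 [425.0, 278.0, 451.0, 340.0]
bare_foot 0.57 [0.0, 3.0, 356.0, 140.0]
```

View pics/w6.png

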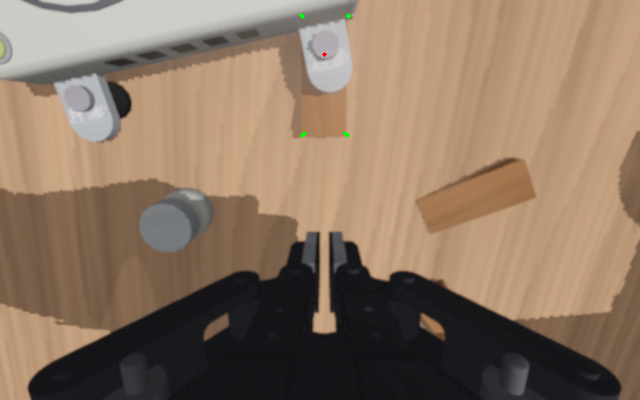

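The wedge sits under the lug with its heel at (323,135), the projected foot is on its centre line, and the balance has moved by 1 mm or less. Now I'll go to the corner.

Request:
servo_tool([
  {"dx": 2, "dy": -18, "dz": 0, "rx": 0, "ry": 0, "rz": 0, "fingers": 0.9},
  {"dx": 2, "dy": -25, "dz": 0, "rx": 0, "ry": 0, "rz": 0, "fingers": 0.9},
  {"dx": 3, "dy": -25, "dz": 0, "rx": 0, "ry": 0, "rz": 0, "fingers": 0.9},
  {"dx": 3, "dy": -25, "dz": 0, "rx": 0, "ry": 0, "rz": 0, "fingers": 0.9},
  {"dx": 3, "dy": -25, "dz": 0, "rx": 0, "ry": 0, "rz": 0, "fingers": 0.9},
  {"dx": 3, "dy": -24, "dz": -10, "rx": 0, "ry": 0, "rz": 0, "fingers": 0.9},
  {"dx": 0, "dy": 0, "dz": -20, "rx": 0, "ry": 0, "rz": 0, "fingers": 0.9},
  {"dx": 0, "dy": 0, "dz": -4, "rx": 0, "ry": 0, "rz": 0, "fingers": 0.9},
])

```text
clock: 13.75
tcp_pos: [0.5055, -0.0374, 0.1443]
orientation: [0.001, 0.741, -0.671, -0.001]
wrist_force: [-0.9, -0.1, 0.2]
finger_gap: 0.0042
```

Request:
servo_tool([
  {"dx": 0, "dy": 0, "dz": -2, "rx": 0, "ry": 0, "rz": 0, "fingers": 0.9},
  {"dx": 0, "dy": 0, "dz": -1, "rx": 0, "ry": 0, "rz": 0, "fingers": 0.9},
  {"dx": 0, "dy": 0, "dz": 0, "rx": 0, "ry": 0, "rz": 0, "fingers": 0.9},
])

```text
clock: 14.05
tcp_pos: [0.5069, -0.0364, 0.1435]
orientation: [-0.0, 0.742, -0.67, 0.0]
wrist_force: [-0.5, 0.3, -0.1]
finger_gap: 0.0044
```

Request:
servo_tool([
  {"dx": 0, "dy": 0, "dz": -1, "rx": 0, "ry": 0, "rz": 0, "fingers": 0.9},
  {"dx": 0, "dy": 0, "dz": -1, "rx": 0, "ry": 0, "rz": 0, "fingers": 0.9},
  {"dx": 0, "dy": 0, "dz": -1, "rx": 0, "ry": 0, "rz": 0, "fingers": 0.9},
  {"dx": 0, "dy": 0, "dz": 0, "rx": 0, "ry": 0, "rz": 0, "fingers": 0.9},
])

```text
clock: 14.45
tcp_pos: [0.5065, -0.0368, 0.1399]
orientation: [0.0, 0.742, -0.67, -0.0]
wrist_force: [0.0, -0.4, -0.4]
finger_gap: 0.0041
```

Request:
servo_tool([
  {"dx": 0, "dy": 0, "dz": -1, "rx": 0, "ry": 0, "rz": 0, "fingers": 0.9},
  {"dx": 0, "dy": 0, "dz": 0, "rx": 0, "ry": 0, "rz": 0, "fingers": 0.9},
])

```text
clock: 14.65
tcp_pos: [0.5066, -0.0369, 0.1389]
orientation: [0.0, 0.742, -0.67, -0.0]
wrist_force: [-0.0, -0.4, 0.2]
finger_gap: 0.0042
```

Request:
servo_tool([
  {"dx": 0, "dy": 0, "dz": -0.7, "rx": 0, "ry": 0, "rz": 0, "fingers": 0.9},
  {"dx": 0, "dy": 0, "dz": 0, "rx": 0, "ry": 0, "rz": 0, "fingers": 0.9},
])

```text
clock: 14.85
tcp_pos: [0.5066, -0.0368, 0.1388]
orientation: [-0.0, 0.742, -0.67, 0.0]
wrist_force: [-2.1, 0.9, 6.2]
finger_gap: 0.0043
```

Request:
servo_tool([
  {"dx": 0, "dy": 0, "dz": -0.7, "rx": 0, "ry": 0, "rz": 0, "fingers": 0.9},
  {"dx": 0, "dy": 0, "dz": 0, "rx": 0, "ry": 0, "rz": 0, "fingers": 0.9},
])

```text
clock: 15.05
tcp_pos: [0.5065, -0.0369, 0.1387]
orientation: [-0.0, 0.742, -0.67, 0.0]
wrist_force: [-4.0, 0.4, 10.2]
finger_gap: 0.0046
```

It's rigid: z held at 138.7 mm while the force rose to 10 N. I'll hold for about a second, then lift away.

Request:
servo_tool([
  {"dx": 0, "dy": 0, "dz": 0, "rx": 0, "ry": 0, "rz": 0, "fingers": 0.9},
  {"dx": 0, "dy": 0, "dz": 0, "rx": 0, "ry": 0, "rz": 0, "fingers": 0.9},
  {"dx": 0, "dy": 0, "dz": 0, "rx": 0, "ry": 0, "rz": 0, "fingers": 0.9},
  {"dx": 0, "dy": 0, "dz": 0, "rx": 0, "ry": 0, "rz": 0, "fingers": 0.9},
  {"dx": 0, "dy": 0, "dz": 0, "rx": 0, "ry": 0, "rz": 0, "fingers": 0.9},
  {"dx": 0, "dy": 0, "dz": 0, "rx": 0, "ry": 0, "rz": 0, "fingers": 0.9},
  {"dx": 0, "dy": 0, "dz": 0, "rx": 0, "ry": 0, "rz": 0, "fingers": 0.9},
])

```text
clock: 15.75
tcp_pos: [0.5065, -0.0369, 0.1387]
orientation: [-0.0, 0.742, -0.67, 0.0]
wrist_force: [-3.1, 0.2, 9.8]
finger_gap: 0.0041
```

Request:
servo_tool([
  {"dx": 0, "dy": 0, "dz": 2, "rx": 0, "ry": 0, "rz": 0, "fingers": 0.9},
  {"dx": 0, "dy": 0, "dz": 10, "rx": 0, "ry": 0, "rz": 0, "fingers": 0.9},
  {"dx": 0, "dy": 20, "dz": 30, "rx": 0, "ry": 0, "rz": 0, "fingers": 0.9},
  {"dx": 0, "dy": 40, "dz": 20, "rx": 0, "ry": 0, "rz": 0, "fingers": 0.9},
  {"dx": 0, "dy": 40, "dz": 0, "rx": 0, "ry": 0, "rz": 0, "fingers": 0.9},
  {"dx": 0, "dy": 30, "dz": 0, "rx": 0, "ry": 0, "rz": 0, "fingers": 0.9},
  {"dx": 0, "dy": 0, "dz": 0, "rx": 0, "ry": 0, "rz": 0, "fingers": 0.9},
  {"dx": 0, "dy": 0, "dz": 0, "rx": 0, "ry": 0, "rz": 0, "fingers": 0.9},
])

```text
clock: 16.55
tcp_pos: [0.5065, 0.0936, 0.1998]
orientation: [0.0, 0.743, -0.67, 0.0]
wrist_force: [-0.3, -0.3, -0.2]
finger_gap: 0.0042
```

```bash
python3 bf.py; python3 look.py w7.png [.4982,.0108,-1.471]; python3 fz.py
```

```text
scene [ 0.6121 -0.0748  0.3002] 0.052 [ 0.5013 -0.0044]
top [ 0.611  -0.0753  0.2969] 0.018 [ 0.5005 -0.0046]
16.75 tcp [0.5066 0.0921 0.1995] toolx yaw -1.471 z [-0. -0. -1.] [ 0.02  0.26 -0.3   1.02 -0.   -1.65] [0.08 1.53 0.67] 0.004489575140924782
[0.512 0.026 0.27 ] [-0.03  0.26 -0.97]
wedge 0.97 [320.0, 69.0, 362.0, 154.0]
wedge 0.57 [426.0, 170.0, 533.0, 236.0]
wedge 0.51 [436.0, 285.0, 454.0, 327.0]
bare_foot 0.56 [8.0, 3.0, 378.0, 159.0]
F [ 0.03 -0.14 -0.05] sd [0.45 0.31 0.43] tcp [0.50656 0.09282 0.19949] 17.3
```

View pics/w7.png

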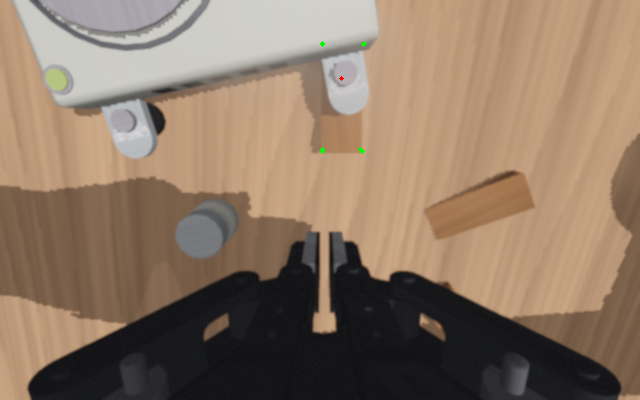

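The wedge is still seated where predicted, with its heel at (342,152) and the foot point (341,78) on its centre line. The balance hasn't moved and the arm is clear of everything, so I'm handing in.

```bash
python3 -c "
from workcell import job; print(job.hand_in())"
```

```text
the job is handed in; nothing more can be done
None
```

The wedge is under the bare foot, snug and left in place. The job was handed in after about 17 s of the 53 s allowed; no verdict was reported.

- **Pushing:** I took the look-alike farthest from the base and pushed its heel with nearly closed fingertips. It went along a gentle arc and then straight under the foot. I stopped when the resistance reached about 5 N, with the foot about 1.5 mm off the wedge's centre line.
- **Press test:** I pressed the front left corner with about 10 N for roughly 0.9 s. The tool height moved only about 0.1 mm as the force rose, so the balance felt rigid. There was also a sideways force of 3 to 4 N while pressing.
- **Last checks:** The wedge lies where predicted, and the balance is within about 1 mm of its start in both fixed cameras. The wrist force is near zero, with the arm clear.
- **Not directly checked:** I did not measure the balance's tilt or the force between foot and wedge; I inferred both from the push and press forces. I did not re-measure the loupe and brass weight. The arm never went near them, and the jar showed no sign of being touched.
- **Disagreements:** Once the lug or fingers hid part of the wedge, the fits to its outline became unreliable, off by about 1 cm. From then on I used the fingertip position and the picture overlay instead.

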